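# Press the pivot bush into the foot of a snack-display stand

### The job

Press the shouldered bronze bush, sleeve down, into the bore of the rotating snack stand's foot until its shoulder bottoms flush and firmly on the steel seat, then let go of it. Push steadily and by feel: the fit is tight and the block gives on its rubber, so keep pushing until you feel the shoulder land, but never press on the block with more than 35 N. Leave the other things on the stall where they are.

Things in the scene. Friction and masses are not known exactly. Their poses are not given: they have to be found in the camera images.
- bush: Bronze bush, 0.2 to 0.3 kg, 62 mm tall, standing upright on the stall top. From below: sleeve 32 mm diameter, 30 mm long, 2.5 mm chamfer at its foot; shoulder (flange) 50 mm diameter, 6 mm thick; neck 30 mm diameter, 26 mm long, to grip, with an 18 mm blind hole in its top. Origin at the centre of the sleeve's underside; z up along the bush.
- bush_shoulder (a point): Centre of the underside of the bush's shoulder, on the axis, 30 mm above the bush's origin and 32 mm below its top; z up along the bush. It comes to lie on bore_mouth when the bush is home.
- hub: Wooden hub block, 90 x 90 mm, 46 mm high, with an upright 35 mm bore (3 mm chamfer at its mouth) right through. It stands on a rubber buffer over the fixed grey 130 x 130 mm foot plate: pushed, it gives straight down about 1 mm per 8 N after the first 3 N (8 mm at most), and comes back when let go. Origin at the centre of its underside (22 mm above the stall top), z up.
- bore_mouth (a point): Centre of the bore at the height of the top face of the steel seat plate (74 x 74 x 6 mm, 41 mm hole, fixed on the block), on which the shoulder lands (74 mm above the stall top when not pushed); z up. Moves with the hub. From 13 to 35 mm below it four upright sprung strips in the bore (29 mm across) yield and grip the 32 mm sleeve: pushing it in takes 6 to 17 N.
- spacer: Bystander: plain bronze tube without a shoulder, 40 mm diameter, 45 mm tall, standing on the stall top. Origin at the centre of its underside.
- jar: Bystander: amber jar with a white cap, 70 mm diameter, 110 mm tall. Origin at the centre of its underside.
- mallet: Bystander: mallet with a wooden handle, lying on the stall top, not to be used. Origin under its middle, handle towards its -x.
- snack_tub: Bystander: clear snack tub 90 x 120 mm with a cardboard lid, 56 mm high. Origin at the centre of its underside.
There are look-alikes about, which are no part of the job. What is shaped like the bush but purple or red is not meant.

How it is judged:
By the outcome, as a careful person would: the job done as asked, in the order asked, and still so for the second after the job is handed in, with the robot touching nothing.
It also fails if it takes over 42 s, if anything falls off the work surface, if the arm or the gripper's body presses on something with over 40 N, if the wrist force passes 120 N, or if a joint passes its speed limit or range.

### The arm

A 6-joint arm with a two-finger parallel gripper is mounted at the origin on the work surface. World frame = base frame: x ahead of the robot, y to its left, z up, the work surface at z = 0. Lengths are in m, angles in degrees, forces in N, time in s.
With the tool pointing down it reaches from about 0.35 to 0.975 m from the base axis. Payload 7.1 kg.
Tool frame: the origin (TCP) lies between the finger pads; the fingertips stand 22 mm ahead of it and the grasp point (between the pads) lies 3 mm ahead of it; z points along the fingers, y is the line along which they close (so a half turn about z gives the same grasp; the last joint's range is limited). The gripper opens to 88 mm and grips with 3 to 60 N. Pads are 20 mm wide; open, the fingers measure 115 mm over their backs; the gripper's body (75 mm by 178 mm) begins 61 mm behind the grasp point.
Start: joints at [-66.921, 24.242, 93.386, -0, 62.372, -1.089], TCP at [0.256, -0.57, 0.245] pointing down, gripper open.
Joint ranges: [-172.04, 172.04], [-51.8, 120.97], [4.93, 147.93], [-75.15, 255.16], [6.16, 154.13], [-145.62, 145.62]. Speed limits (degrees/s): [136.94, 136.94, 172.46, 180, 180, 180].

### API

Orientations are given as a 3x3 rotation matrix whose columns are the frame's x, y, z axes.
In Python, from station import arm, effector, inverse_kinematics, sensors, cams, job gives the robot as it stands. Calls block until the motion is done:
- arm.move_pose(position, orientation): joint-space move of the TCP to a pose.
- arm.move_l(position, frame=None, rate=0.15): straight line of the TCP; frame=None keeps the orientation; rate is the mean speed in m/s.
- arm.goto_joints(angles): joint-space move.
- effector.let_go() and effector.clamp(f_grip=None): open the fingers fully, or close them until they stop; f_grip is the grip in N (None keeps the last).
- arm.wait(seconds).
- inverse_kinematics(position, orientation): joint angles nearest the present ones, or None.
- sensors.get_state(): the state.
- cams.snapshot(name): name is "side" or "top" or "wrist"; returns a dict with "pixels" (480x640x3 uint8, blue, green, red), "range_z" (480x640 float32, m along the optical axis (not along the pixel's ray), 0 where there is no reading), "camera_matrix" (3x3 intrinsics, pixels), "distortion" ([k1, k2, p1, p2, k3] as OpenCV has them; the pictures are not rectified), "position" and "orientation" of the camera in the world. Camera axes: x right, y down, z forward; pixel columns grow to the right and rows downward; lengths in m; the calibration is good to about 2 mm. A picture is of the moment at which its call begins.
A pose or a line that the arm cannot do raises arm.MotionError and nothing moves.
- job.finish_job(): hands the job in; it is judged then, once.
The state is a dict: "time": time; "joints": joint angles; "joint_velocities": joint speeds; "joint_efforts": joint torques, N m; "position": TCP position; "eef_rot": TCP orientation; "force": force on the tool from outside, world axes, zero at the start; "torque": the same for the moment, N m; "finger_gap": finger opening in m; "finger_force": force on a finger pad.
Only numpy, scipy, OpenCV 4.12 (cv2) and the standard library are available. Lean on these libraries where they do the work, as an engineer would, in place of code of your own. Each camera call takes 0.05 s, during which the arm holds its last target. There are 200 camera calls.

## Working session

There is one attempt and no reset: what is moved stays moved. The work goes in short steps, each a Python script; the robot and the scene stay as the last script left them, time stands still between calls to the robot, and variables do not carry over. Pictures are saved under pics/ and viewed, at most 10 in all, crops included, and the job is handed in when it is done.

```bash
mkdir -p pics; ls; cat > h.py <<'E'
import numpy as np, cv2
from station import arm, effector, inverse_kinematics, sensors, cams, job
def snap(n):
    s=cams.snapshot(n); np.savez(f'pics/{n}.npz',**s); return s
def rays(s,uv):
    p=cv2.undistortPoints(np.float32(uv).reshape(-1,1,2),np.array(s['camera_matrix']),np.array(s['distortion'])).reshape(-1,2)
    return np.c_[p,np.ones(len(p))]@np.array(s['orientation']).T
def onz(s,uv,z):
    d=rays(s,uv);o=np.array(s['position']);return o+d*((z-o[2])/d[:,2])[:,None]
def cloud(s):
    h,w=s['range_z'].shape;v,u=np.mgrid[:h,:w]
    d=rays(s,np.c_[u.ravel(),v.ravel()]);return (np.array(s['position'])+d*s['range_z'].reshape(-1,1)).reshape(h,w,3)
E
python3 - <<'E'
from h import *
for n in('top','side'):
    s=snap(n);cv2.imwrite(f'pics/{n}0.png',s['pixels']);print(n,s['position'],np.round(s['orientation'],3).tolist(),s['camera_matrix'][0][0])
st=sensors.get_state();print(st['time'],st['force'],st['finger_gap'])
E
```

```text
pics
top [0.58008199 0.02372568 1.23347573] [[0.028, -0.998, 0.051], [-1.0, -0.027, 0.012], [-0.01, -0.051, -0.999]] 604.5247537867166
side [ 0.38015624 -0.69289942  0.69367927] [[0.932, -0.243, 0.27], [-0.363, -0.587, 0.724], [-0.017, -0.773, -0.635]] 538.3556951265768
0.1 [ 0.35819009  0.06289786 -0.18737488] 0.08824819560284072
```

View pics/top0.png

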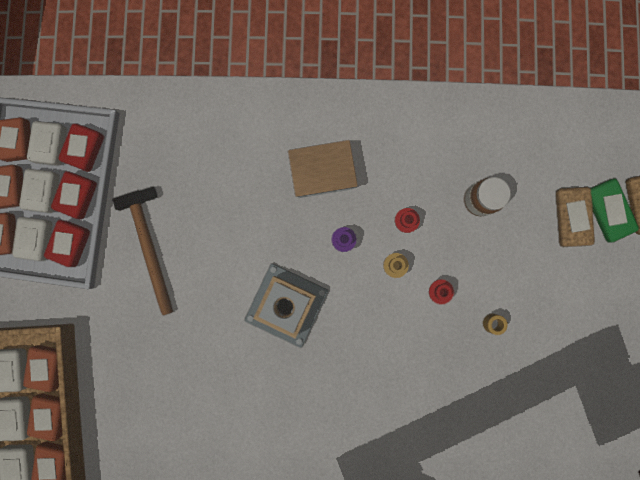

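View pics/side0.png

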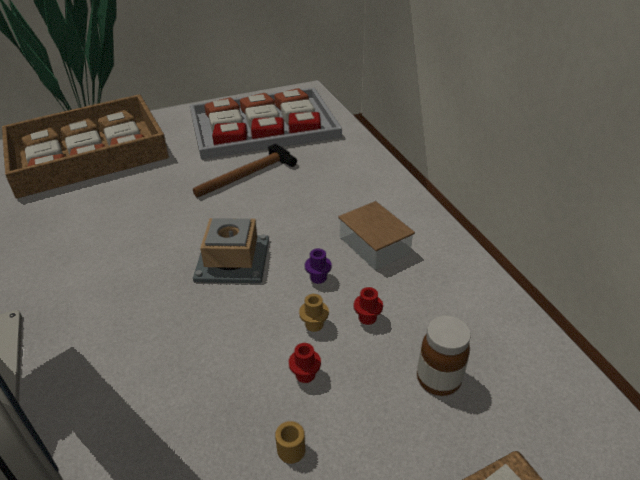

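The top view shows the bush at (396,265), the hub at (284,307) and the spacer at (496,324). The red look-alikes are at (407,220) and (441,292), the purple one at (344,239). The side view agrees: bush at (314,311), hub at (231,245).

```bash
cat > m.py <<'E'
from h import *
def blob(m,uv):
    n,l,st,c=cv2.connectedComponentsWithStats(m.astype(np.uint8));i=1+np.argmin(np.linalg.norm(c[1:]-uv,axis=1));return l==i,c[i],st[i]
E
python3 - <<'E'
from m import *
for n,B,H in(('top',(396,265),(284,307)),('side',(314,311),(231,232))):
    s=dict(np.load(f'pics/{n}.npz'));P=cloud(s);hsv=cv2.cvtColor(s['pixels'],cv2.COLOR_BGR2HSV)
    print(n,'depth noise/table',np.median(P[...,2][350:400,200:300]))
    b=(hsv[...,0]>10)&(hsv[...,0]<30)&(hsv[...,1]>90)&(hsv[...,2]>60)
    m,c,st=blob(b,B);q=P[m];q=q[np.isfinite(q).all(1)]
    print(' bush px',c,st,'z pct',np.percentile(q[:,2],[2,25,50,75,98]).round(4))
    for lo,hi in((.028,.045),(.054,.070)):
        k=q[(q[:,2]>lo)&(q[:,2]<hi)];print('  ',lo,len(k),k.mean(0).round(4),np.ptp(k,axis=0).round(4),(k.min(0)/2+k.max(0)/2).round(4))
    y0,x0=H[1],H[0];W=P[y0-45:y0+45,x0-45:x0+45].reshape(-1,3)
    t=W[(W[:,2]>.069)&(W[:,2]<.080)];r=cv2.minAreaRect(np.float32(t[:,:2]*1000));print(' hub',len(t),r,np.median(t[:,2]),t.mean(0))
s=dict(np.load('pics/top.npz'))
for nm,uv,z in(('red1',(407,220),.05),('red2',(441,292),.05),('purple',(344,239),.05),('spacer',(496,324),.045),('jar',(491,193),.11)):print(nm,onz(s,[uv],z).round(3))
s=cams.snapshot('wrist');st=sensors.get_state();R=st['eef_rot'];print(R.round(3).tolist(),'cam in tool',(R.T@(np.array(s['position'])-st['position'])).round(4),(R.T@s['orientation']).round(3).tolist(),s['camera_matrix'][0][0])
E
```

```text
top depth noise/table -0.0002210799325267354
 bush px [395.61894737 264.98105263] [384 253  25  25 475] z pct [0.0183 0.0346 0.0374 0.0582 0.0654]
   0.028 285 [ 0.5885 -0.1147  0.0363] [0.0476 0.0479 0.0137] [ 0.5882 -0.1166  0.0378]
   0.054 125 [ 0.588  -0.1155  0.062 ] [0.0274 0.0279 0.0138] [ 0.5881 -0.1152  0.0614]
 hub 1369 ((501.2000427246094, 101.38874816894531), (89.65247344970703, 90.34764099121094), 66.2625503540039) 0.07336168580725766 [0.50126316 0.10140291 0.07332911]
side depth noise/table -0.0004695350505937723
 bush px [312.50842266 311.65696784] [299 294  30  38 653] z pct [0.0048 0.0347 0.037  0.057  0.0631]
   0.028 319 [ 0.5833 -0.1253  0.0359] [0.0483 0.0474 0.0163] [ 0.5881 -0.118   0.0367]
   0.054 184 [ 0.5874 -0.1178  0.0603] [0.0294 0.0296 0.0109] [ 0.5876 -0.1164  0.0594]
 hub 904 ((502.1781005859375, 98.52090454101562), (91.87825012207031, 86.59689331054688), 65.16913604736328) 0.07327313182688822 [0.50073117 0.09726155 0.07306502]
red1 [[ 0.677 -0.135  0.05 ]]
red2 [[ 0.538 -0.204  0.05 ]]
purple [[ 0.636 -0.012  0.05 ]]
spacer [[ 0.477 -0.316  0.045]]
jar [[ 0.727 -0.284  0.11 ]]
[[0.912, 0.409, -0.0], [0.409, -0.912, 0.001], [0.0, -0.001, -1.0]] cam in tool [ 0.0738  0.     -0.1403] [[0.0, -0.964, -0.266], [1.0, 0.0, 0.0], [-0.0, -0.266, 0.964]] 365.6619624785806
```

```bash
cat >> m.py <<'E'
a=np.radians(24.15);R0=np.array([[np.cos(a),np.sin(a),0],[np.sin(a),-np.cos(a),0],[0,0,-1]])
E
python3 - <<'E'
from m import *
arm.move_pose([.588,-.1155,.20],R0)
st=sensors.get_state();print(st['time'],st['position'])
s=snap('wrist');cv2.imwrite('pics/w1.png',s['pixels'])
P=cloud(s);hsv=cv2.cvtColor(s['pixels'],cv2.COLOR_BGR2HSV)
b=(hsv[...,0]>10)&(hsv[...,0]<30)&(hsv[...,1]>90)&(hsv[...,2]>60)&(P[...,2]>.028)
o=np.array(s['position']);g=P[...,:2]
b&=np.linalg.norm(g-[.588,-.1155],axis=2)<.05
for nm,z,m in(('flange top',.036,b&(P[...,2]<.048)),('neck top',.062,b&(P[...,2]>.054))):
    m=cv2.morphologyEx(m.astype(np.uint8),cv2.MORPH_OPEN,np.ones((3,3)))
    v,u=np.nonzero(m);q=onz(s,np.c_[u,v],z);c=cv2.minEnclosingCircle(np.float32(q[:,:2]*1000));print(nm,len(u),c,cv2.fitEllipse(cv2.convexHull(np.float32(q[:,:2]*1000))),np.median(P[m>0],axis=0))
E
```

```text
2.1833 [ 0.58794906 -0.11641417  0.20012266]
flange top 1438 ((589.3272094726562, -113.10592651367188), 25.119260787963867) ((589.2943115234375, -113.29312896728516), (48.928123474121094, 50.00729751586914), 113.50952911376953) [ 0.59687011 -0.10911437  0.03641096]
neck top 4699 ((425.503662109375, -203.4647216796875), 221.29322814941406) ((480.98504638671875, 64.85725402832031), (242.90771484375, 913.48291015625), 2.9183337688446045) [ 0.6113028  -0.12186808  0.28540307]
```

View pics/w1.png

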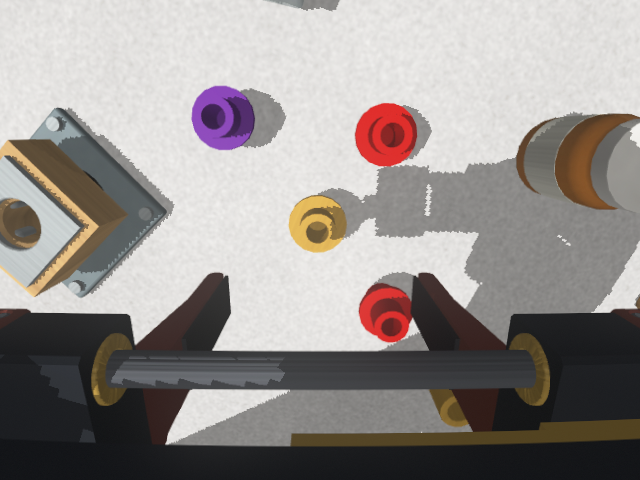

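```bash
python3 - <<'E'
from m import *
s=dict(np.load('pics/wrist.npz'));P=cloud(s);hsv=cv2.cvtColor(s['pixels'],cv2.COLOR_BGR2HSV)
b=(hsv[...,0]>10)&(hsv[...,0]<30)&(hsv[...,1]>90)&(hsv[...,2]>60)&(P[...,2]>.054)&(P[...,2]<.07)&(np.linalg.norm(P[...,:2]-[.588,-.1155],axis=2)<.03)
v,u=np.nonzero(b);q=np.float32(onz(s,np.c_[u,v],.062)[:,:2]*1000);print('neck',len(u),u.mean(),v.mean(),cv2.minEnclosingCircle(q),cv2.fitEllipse(cv2.convexHull(q)),np.median(P[b],axis=0))
T=sensors.get_state()['position'];print(T, 'cam',s['position'],'nominal cam',T+R0@[.0738,0,-.1403])
E
```

```text
neck 836 317.2188995215311 231.01913875598086 ((589.7167358398438, -113.42011260986328), 15.6864013671875) ((589.6652221679688, -113.26008605957031), (29.69295310974121, 31.42519187927246), 111.95805358886719) [ 0.58953335 -0.11327996  0.06217194]
[ 0.58787823 -0.11646335  0.2000862 ] cam [ 0.65527288 -0.08632127  0.34050894] nominal cam [ 0.65521907 -0.08626979  0.3403862 ]
```

```bash
cat >> m.py <<'E'
def goto(p,rate=.15,tries=2):
    p=np.array(p,float);c=p.copy()
    for i in range(tries):
        arm.move_l(c,R0,rate); e=p-sensors.get_state()['position']
        if np.linalg.norm(e)<.0004: break
        c=c+e; rate=.03
    return e
def S(t=''):
    s=sensors.get_state();print(t,round(s['time'],2),s['position'].round(4),'F',s['force'].round(1),'gap',round(s['finger_gap'],4),'ff',s['finger_force']);return s
E
python3 - <<'E'
from m import *
S()
print(goto([.5888,-.1145,.09]));S('above')
print(goto([.5888,-.1145,.060],.08));S('at')
effector.clamp(60);S('grip')
arm.move_l([.5888,-.1145,.16],R0,.12);S('up')
s=snap('wrist');cv2.imwrite('pics/w2.png',s['pixels'])
E
```

```text
2.23 [ 0.5879 -0.1165  0.2001] F [-0.7  0.1  0.6] gap 0.0875 ff 0.0
[ 0.00017234 -0.00015561 -0.00015775]
above 3.37 [ 0.5886 -0.1143  0.0902] F [0.3 0.4 1. ] gap 0.0879 ff 0.0
[-0.00082505  0.00018124 -0.00127305]
at 4.13 [ 0.5896 -0.1147  0.0613] F [-0.3  0.6  0.1] gap 0.0876 ff 0.0
grip 5.08 [ 0.5892 -0.1146  0.0608] F [-0.3 -0.2  0.2] gap 0.029 ff 59.83227252960205
up 6.05 [ 0.5882 -0.1144  0.1593] F [-0.1  0.5 -2.4] gap 0.0293 ff 59.824270606040955
```

View pics/w2.png

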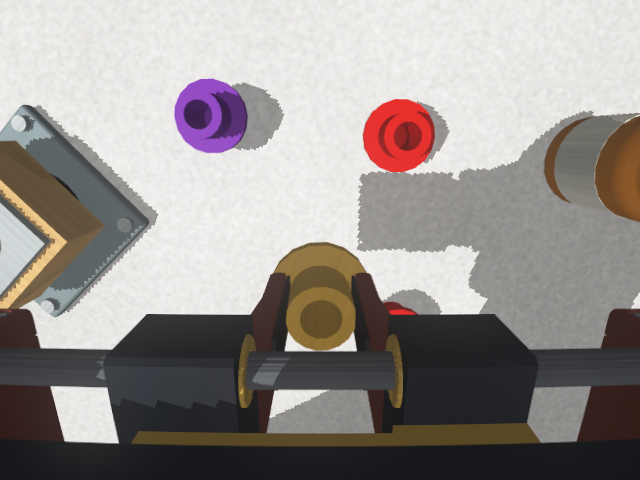

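The bush is held upright: neck top at (321,318), flange around (321,275), fingers on both sides. Next I view the bore with the bush in the same picture.

```bash
python3 - <<'E'
from m import *
arm.move_pose([.437,.072,.20],R0);arm.wait(.2);st=S();s=snap('wrist');np.savez('pics/w3.npz',T=st['position'],R=st['eef_rot'],**s);cv2.imwrite('pics/w3.png',s['pixels'])
print(st['eef_rot'].round(4).tolist())
E
```

```text
7.27 [0.4379 0.0713 0.1998] F [ 0.4  0.2 -2.6] gap 0.0292 ff 59.825783371925354
[[0.9131, 0.4078, 0.0], [0.4078, -0.9131, -0.0], [0.0, 0.0, -1.0]]
```

View pics/w3.png

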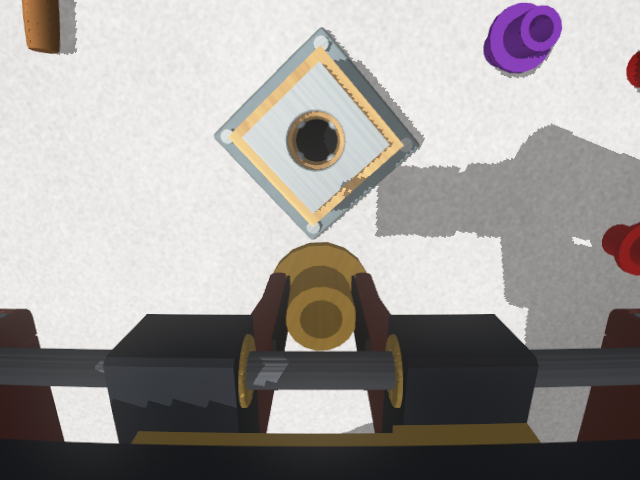

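Bore at about (316,140), bush flange front edge at row 243 and neck top at (321,318); nothing hides the seat.

```bash
python3 - <<'E'
from m import *
from scipy.optimize import least_squares
s=dict(np.load('pics/w3.npz'));T=s['T'];P=cloud(s);hsv=cv2.cvtColor(s['pixels'],cv2.COLOR_BGR2HSV)
tl=lambda q:((q-T)@R0)*1000
def fit(q,r=None):
    f=lambda p:np.hypot(q[:,0]-p[0],q[:,1]-p[1])-(r or p[2])
    x0=[*q[:,:2].mean(0)]+([] if r else [20]);o=least_squares(f,x0,loss='soft_l1',f_scale=.5);return o.x.round(2),np.abs(o.fun).mean().round(2)
pl=((hsv[...,1]<45)&(hsv[...,2]>110)&(P[...,2]>.066)&(P[...,2]<.082)).astype(np.uint8)
pl=cv2.morphologyEx(pl,cv2.MORPH_OPEN,np.ones((3,3)))
cs,h=cv2.findContours(pl,cv2.RETR_CCOMP,cv2.CHAIN_APPROX_NONE)
hole=max((c for c,k in zip(cs,h[0]) if k[3]>=0),key=cv2.contourArea)[:,0]
q=tl(onz(s,hole,.074));print('hole tool',fit(q),fit(q,20.5),'z',np.median(P[pl>0][:,2]))
out=max((c for c,k in zip(cs,h[0]) if k[3]<0),key=cv2.contourArea)[:,0];r=cv2.minAreaRect(np.float32(tl(onz(s,out,.074))[:,:2]));print('plate',r)
br=(hsv[...,0]>10)&(hsv[...,0]<30)&(hsv[...,1]>90)&(hsv[...,2]>40);br[:235]=0;br[352:]=0;br[:,:250]=0;br[:,390:]=0
m,_,_=blob(br,(321,300))
arc=np.array([(u,np.nonzero(m[:,u])[0][0]) for u in range(284,360)])
q=tl(onz(s,arc,T[2]-.0308));print('flange',fit(q,25),q[len(q)//2])
t=m&(P[...,2]>T[2]-.006)
d=(P[...,2][m]-T[2]);print('bush depth pct',np.percentile(d,[5,50,90,98]))
arc=np.array([(u,np.nonzero(m[:,u])[0][-1]) for u in range(292,350)]);q=tl(onz(s,arc,T[2]+.0012));print('neck low arc',fit(q,15))
v,u=np.nonzero(t);q=tl(onz(s,np.c_[u,v],T[2]+.0012));print('neck',len(u),cv2.fitEllipse(cv2.convexHull(np.float32(q[:,:2]))))
E
```

```text
hole tool (array([71.91, -3.14, 20.56]), np.float64(0.21)) (array([71.91, -3.13]), np.float64(0.21)) z 0.07434406258465848
plate ((71.98663330078125, -3.0065689086914062), (74.33748626708984, 74.03759002685547), 47.70207214355469)
flange (array([-0.65, -0.23]), np.float64(0.16)) [24.24002634  1.03949723 30.8       ]
bush depth pct [-0.02568626 -0.00918446  0.00214484  0.00281424]
neck low arc (array([0.65, 0.16]), np.float64(0.11))
neck 3083 ((6.599857330322266, 1.774609923362732), (32.638404846191406, 43.589683532714844), 102.73885345458984)
```

```bash
cat > ins.py <<'E'
from m import *
s=dict(np.load('pics/w3.npz'));c=s['T']+R0@[.0719,-.0031,0];c[2]=.145;print('target',c)
arm.move_l(c+[0,0,.02],R0,.15);e=c+[0,0,.02]-S('over')['position'];c=c+e*[1,1,0]
arm.move_l(c,R0,.08);st=S('near');t0=st['time'];F0=st['force']
log=[]
while c[2]>.118:
    c[2]-=.0015;arm.move_l(c,R0,.03);st=sensors.get_state();F=st['force']-F0
    log.append((st['time'],*st['position'],*F));print(np.round(log[-1],4).tolist())
    if F[2]>12 or np.hypot(*F[:2])>12: print('STOP');break
    if np.hypot(*F[:2])>2: c[:2]+=np.clip(F[:2]*1e-4,-.0004,.0004)
np.save('cmd.npy',np.r_[c,F0])
E
python3 ins.py
```

```text
target [0.50222987 0.10357814 0.145     ]
over 8.0 [0.5015 0.1034 0.1647] F [-0.2 -0.  -2.5] gap 0.0293 ff 59.82590675354004
near 8.4 [0.5024 0.1036 0.1448] F [ 0.  -1.1 -3.3] gap 0.0291 ff 59.82607126235962
[8.65, 0.5031, 0.1038, 0.1438, 0.6231, 1.1095, 0.068]
[8.9, 0.503, 0.1038, 0.142, 0.3609, 1.1703, 2.6497]
[9.15, 0.5029, 0.1038, 0.1404, 0.7041, 1.3708, 1.1162]
[9.4, 0.5029, 0.1038, 0.1389, -0.0799, 1.1861, 0.7775]
[9.65, 0.5029, 0.1038, 0.1374, 0.3291, 0.7734, 1.3868]
[9.9, 0.5029, 0.1038, 0.1359, 0.229, 2.0216, 0.2136]
[10.15, 0.5029, 0.104, 0.1344, 0.7259, 1.7935, 0.8626]
[10.4, 0.5029, 0.104, 0.1329, -0.5731, 1.6264, -0.102]
[10.65, 0.5029, 0.104, 0.1314, -0.3049, 0.2969, 0.9306]
[10.9, 0.5029, 0.104, 0.1299, -0.6126, 1.3706, 0.2231]
[11.15, 0.5029, 0.104, 0.1284, -0.3833, 0.5581, 1.2231]
[11.4, 0.5029, 0.104, 0.1269, 0.8742, 1.4445, 0.4025]
[11.65, 0.5029, 0.104, 0.1254, -0.0904, 0.9482, 0.9479]
[11.9, 0.5029, 0.104, 0.1239, -0.2446, 1.4505, 0.3111]
[12.15, 0.5029, 0.104, 0.1224, 0.8416, 1.7738, 0.6684]
[12.4, 0.5029, 0.104, 0.1209, 0.0127, 0.6796, -0.2427]
[12.65, 0.5029, 0.104, 0.1194, -0.0067, 0.9333, 1.0236]
[12.9, 0.5027, 0.1039, 0.1179, -0.5062, 0.8873, 1.1525]
```

```bash
cat > ins2.py <<'E'
from m import *
d=np.load('cmd.npy');c=d[:3];F0=np.array([0,-.3,-2.6]);n=0
while c[2]>.098:
    hi=False
    c[2]-=.001 if n<19 else .0005
    arm.move_l(c,R0,.02);st=sensors.get_state();F=st['force']-F0;n=F[2]
    print(round(st['time'],2),(st['position']*1000).round(1).tolist(),F.round(1).tolist(),round(c[2]*1000,1),round(st['finger_gap'],4))
    if n>27 or np.hypot(*F[:2])>12: print('STOP');break
    if np.hypot(*F[:2])>2: c[:2]+=np.clip(F[:2]*1e-4,-.0003,.0003)
np.save('cmd.npy',np.r_[c,F0])
E
python3 ins2.py
```

```text
13.15 [502.9, 103.8, 117.1] [-1.0, -1.3, 3.4] 117.0 0.0294
13.4 [503.0, 103.8, 116.1] [-2.7, -3.6, 5.1] 116.0 0.0291
13.65 [502.9, 103.6, 115.3] [-1.9, -2.9, 8.9] 115.0 0.0292
13.9 [503.0, 103.4, 114.5] [-1.5, -3.0, 8.9] 114.0 0.029
14.15 [503.1, 103.3, 113.7] [-2.5, -1.8, 11.3] 113.0 0.0293
14.4 [502.9, 103.2, 112.2] [1.0, -0.2, 2.9] 112.0 0.0291
14.65 [502.9, 103.2, 111.3] [-0.2, 0.2, 6.3] 111.0 0.0291
14.9 [502.7, 103.1, 110.3] [0.1, -0.1, 7.8] 110.0 0.0291
15.15 [502.7, 103.1, 109.3] [0.2, -0.3, 7.4] 109.0 0.0293
15.4 [502.7, 103.1, 108.3] [-0.0, -0.8, 8.6] 108.0 0.029
15.65 [502.7, 103.1, 107.3] [-0.1, -0.3, 9.0] 107.0 0.0291
15.9 [502.6, 103.1, 106.3] [-0.4, -0.8, 8.3] 106.0 0.0291
16.15 [502.7, 103.1, 105.4] [-0.5, -0.0, 9.2] 105.0 0.0294
16.4 [502.7, 103.1, 104.4] [-0.1, 0.4, 9.3] 104.0 0.0288
16.65 [502.7, 103.1, 103.6] [-0.6, -0.1, 11.7] 103.0 0.0287
16.9 [502.8, 103.2, 103.0] [-2.1, -0.3, 16.3] 102.0 0.0294
17.15 [502.8, 103.2, 102.4] [-2.8, 1.1, 21.0] 101.0 0.0288
17.4 [502.7, 103.2, 102.1] [-3.0, -1.3, 24.0] 100.5 0.029
17.65 [502.7, 103.2, 101.8] [-3.0, -0.9, 24.8] 100.0 0.0289
17.9 [502.7, 103.2, 101.6] [-3.2, -0.2, 25.9] 99.5 0.0288
18.15 [502.7, 103.2, 101.3] [-3.6, -0.6, 28.9] 99.0 0.0291
STOP
```

```bash
python3 - <<'E'
from m import *
d=np.load('cmd.npy');c=d[:3];F0=d[3:]
while True:
    c[2]+=.0008;arm.move_l(c,R0,.02);st=sensors.get_state();n=(st['force']-F0)[2];print(round(st['time'],2),(st['position']*1000).round(1).tolist(),round(n,1))
    if n<8 or c[2]>.105: break
effector.let_go();S('open')
p=sensors.get_state()['position'];arm.move_l(p+[0,0,.06],R0,.12)
arm.move_l(p+R0@[-.07,0,0]+[0,0,.10],R0,.2);arm.wait(.3);st=S('clear')
s=snap('wrist');np.savez('pics/w4.npz',T=st['position'],**s)
t=snap('side');cv2.imwrite('pics/w4.png',np.hstack([s['pixels'][20:320,130:530],cv2.resize(t['pixels'][180:330,140:340],(400,300))]))
P=cloud(s);hsv=cv2.cvtColor(s['pixels'],cv2.COLOR_BGR2HSV)
D=np.linalg.norm(P[...,:2]-[.5025,.1035],axis=2)
br=(hsv[...,0]>10)&(hsv[...,0]<30)&(hsv[...,1]>90)
for nm,lo,hi in(('seat',.070,.077),('flange',.077,.086),('neck',.100,.112)):
    m=(P[...,2]>lo)&(P[...,2]<hi)&(D<.05)&(br if nm!='seat' else ~br);q=P[m]
    A=np.c_[q[:,:2]-q[:,:2].mean(0),np.ones(len(q))];k=np.linalg.lstsq(A,q[:,2],rcond=None)[0];print(nm,len(q),np.median(q,axis=0).round(4),'slope deg',np.degrees(k[:2]).round(2))
E
```

```text
18.4 [502.7, 103.2, 101.9] 26.1
18.65 [502.7, 103.2, 102.4] 20.7
18.9 [502.6, 103.1, 102.9] 17.7
19.15 [502.6, 103.1, 103.4] 13.9
19.4 [502.6, 103.1, 103.9] 9.5
19.65 [502.4, 103.1, 104.3] 6.5
open 20.67 [0.5008 0.1028 0.1038] F [-1.1 -0.3  0.3] gap 0.0874 ff 0.0
clear 22.17 [0.4372 0.0743 0.2032] F [ 1.3 -0.3  0.6] gap 0.0875 ff 0.0
seat 6885 [0.5045 0.1059 0.0743] slope deg [ 0.04 -0.02]
flange 2262 [0.5035 0.1048 0.0806] slope deg [-0.08  0.68]
neck 1191 [0.5034 0.103  0.1065] slope deg [-0.45  0.8 ]
```

View pics/w4.png

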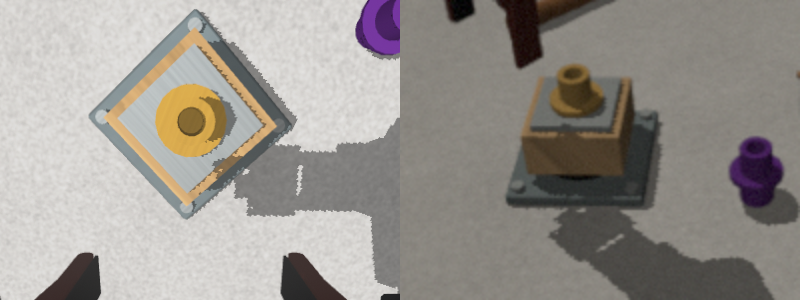

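```bash
python3 - <<'E'
from m import *
from scipy.optimize import least_squares
s=dict(np.load('pics/w4.npz'));P=cloud(s);hsv=cv2.cvtColor(s['pixels'],cv2.COLOR_BGR2HSV)
D=np.linalg.norm(P[...,:2]-[.503,.1037],axis=2);br=(hsv[...,0]>10)&(hsv[...,0]<30)&(hsv[...,1]>90)
for nm,lo,hi,k in(('seat',.070,.0775,7),('flange',.0775,.0845,7),('neck',.102,.112,3)):
    m=((P[...,2]>lo)&(P[...,2]<hi)&(D<.05)&(br if nm!='seat' else ~br)).astype(np.uint8)
    m=cv2.erode(cv2.morphologyEx(m,cv2.MORPH_CLOSE,np.ones((3,3))),np.ones((k,k)))>0;q=P[m]
    c=q[:,:2].mean(0);o=least_squares(lambda p:((q[:,:2]-[.503,.1037])@p[:2]+p[2]-q[:,2])*1000,[0,0,.08],loss='soft_l1',f_scale=.5)
    print(nm,m.sum(),c.round(4),'slope',np.degrees(o.x[:2]).round(2),'z',o.x[2].round(5),'resid std mm',np.std(o.fun).round(2),'slope se',np.degrees(np.std(o.fun)/1000/np.sqrt(m.sum())/q[:,:2].std(0)).round(2))
E
```

```text
seat 4335 [0.5039 0.1048] slope [ 0.04 -0.03] z 0.0743 resid std mm 13.57 slope se [0.48 0.48]
flange 783 [0.5036 0.1057] slope [-0.07  0.72] z 0.08057 resid std mm 18.76 slope se [2.65 2.68]
neck 877 [0.5033 0.103 ] slope [-0.56  0.64] z 0.10654 resid std mm 11.33 slope se [2.56 2.58]
```

The bush is in the bore, with the flange at 80.6 mm against 80 expected. The flange and neck both read about 0.7° of tilt, so one shoulder edge may be lifted about 0.3 mm. I'll close the fingers and press once more from above, which lets the bush level itself on the seat.

```bash
cat > press.py <<'E'
from m import *
t=np.array([.502,.106,.150])
arm.move_l(t,R0,.2);effector.clamp(5);st=S('closed');e=t-st['position'];c=t+e*[1,1,0]
c[2]=.134;arm.move_l(c,R0,.08);st=S('near');F0=st['force'];n=0
if abs(F0[2])>3: raise SystemExit('contact early')
while c[2]>.118:
    c[2]-=.001 if n<18 else .0006
    arm.move_l(c,R0,.03);st=sensors.get_state();F=st['force']-F0;n=F[2]
    print(round(st['time'],2),(st['position']*1000).round(1).tolist(),F.round(1).tolist())
    if n>26.5 or np.hypot(*F[:2])>10 or st['time']>33: break
arm.move_l(c+[0,0,.04],R0,.06);S('off')
p=sensors.get_state()['position'];arm.move_l(p+R0@[-.07,0,0]+[0,0,.06],R0,.25);arm.wait(.2);st=S('clear')
s=snap('wrist');np.savez('pics/w5.npz',T=st['position'],**s)
cv2.imwrite('pics/w5.png',s['pixels'])
E
python3 press.py
cat > chk.py <<'E'
from m import *
from scipy.optimize import least_squares
for f in('w4','w5'):
    s=dict(np.load(f'pics/{f}.npz'));P=cloud(s);hsv=cv2.cvtColor(s['pixels'],cv2.COLOR_BGR2HSV)
    D=np.linalg.norm(P[...,:2]-[.503,.1037],axis=2);br=(hsv[...,0]>10)&(hsv[...,0]<30)&(hsv[...,1]>90)
    for nm,lo,hi in(('seat',.070,.0775),('flange',.0775,.0835),('neck',.103,.110)):
        m=((P[...,2]>lo)&(P[...,2]<hi)&(D<.05)&(br if nm!='seat' else ~br));q=P[m]
        o=least_squares(lambda p:((q[:,:2]-[.503,.1037])@p[:2]+p[2]-q[:,2])*1000,[0,0,.08],loss='soft_l1',f_scale=.5)
        print(f,nm,m.sum(),'slope',np.degrees(o.x[:2]).round(2),'z',o.x[2].round(5),'se',np.degrees(np.std(o.fun)/1000/np.sqrt(m.sum())/q[:,:2].std(0)).round(2))
E
python3 chk.py
```

```text
closed 24.21 [0.502 0.106 0.15 ] F [0.9 0.5 0. ] gap 0.0004 ff 0.0
near 24.56 [0.5015 0.1059 0.1334] F [-0.2 -0.4  0.1] gap 0.0005 ff 0.0
24.81 [502.1, 106.0, 133.2] [0.2, -0.6, -0.7]
25.06 [502.0, 106.0, 132.0] [0.1, -0.4, -0.6]
25.31 [502.0, 106.0, 130.9] [0.4, 1.3, 0.8]
25.56 [502.0, 106.0, 129.9] [0.2, 0.5, 0.5]
25.81 [502.0, 106.0, 128.9] [0.2, -1.1, -0.1]
26.06 [502.2, 106.1, 128.2] [-0.4, 0.9, 3.0]
26.31 [502.2, 106.1, 127.5] [-2.0, 0.6, 7.7]
26.56 [502.3, 106.3, 126.8] [-3.5, 2.0, 12.7]
26.81 [502.2, 106.4, 126.2] [-4.4, 2.3, 16.2]
27.06 [502.2, 106.4, 125.6] [-5.4, 2.5, 20.7]
27.31 [502.2, 106.4, 125.2] [-6.7, 1.6, 22.4]
27.56 [502.2, 106.5, 124.8] [-8.4, 1.9, 25.8]
27.81 [502.2, 106.5, 124.5] [-8.1, 2.3, 29.0]
off 28.62 [0.5018 0.1059 0.162 ] F [-0.3  0.1  0.5] gap 0.0006 ff 0.0
clear 29.34 [0.4384 0.0776 0.221 ] F [-0.3 -0.1  0. ] gap 0.0004 ff 0.0
w4 seat 6885 slope [ 0.05 -0.01] z 0.0743 se [0.02 0.02]
w4 flange 2245 slope [-0.1   0.72] z 0.08056 se [0.06 0.06]
w4 neck 1177 slope [-0.59  0.71] z 0.10653 se [0.14 0.14]
w5 seat 6044 slope [ 0.07 -0.02] z 0.07428 se [0.02 0.02]
w5 flange 1972 slope [-0.1   0.04] z 0.0803 se [0.06 0.06]
w5 neck 1011 slope [-0.04  0.24] z 0.10628 se [0.15 0.15]
```

The second press levelled it. The flange is now 6.0 mm above the seat with under 0.1° of tilt, so the shoulder is flush. The arm is clear and touching nothing, so I'm handing in.

```bash
python3 -c "
from station import job
print(job.finish_job())"
```

```text
the job is handed in; nothing more can be done
None
```

The bush is pressed home, released and handed in at about 29 s: the shoulder sits flush on the steel seat, and the highest push I read was about 29 N.

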